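# Hold the lap collar on the spindle's flat

## Robot

A 6-joint arm with a two-finger parallel gripper is mounted at the origin on the work surface. World frame = base frame: x ahead of the robot, y to its left, z up, the work surface at z = 0. Lengths are in mm, angles in rad, forces in N, time in s.
With the tool pointing down it reaches from about 200 to 875 mm from the base axis. Payload 3.4 kg.
Tool frame: the origin (TCP) lies on the centre line of the jaws, within the pads' length; the fingertips stand 22 mm ahead of it and the grasp point (between the pads) lies 3 mm ahead of it; z points along the fingers, y is the line along which they close (so a half turn about z gives the same grasp; the last joint's range is limited). The gripper opens to 94 mm and grips with 3 to 60 N. Pads are 16 mm wide; open, the fingers measure 119 mm over their backs; the gripper's body (75 mm by 177 mm) begins 78 mm behind the grasp point.
Start: joints at [-1.435, 0.276, 1.505, -0, 1.361, -0.121], TCP at [146.04, -556.179, 227.493] pointing down, gripper open.
Joint ranges: [-2.89, 2.89], [-0.75, 2.08], [0.22, 2.7], [-1.18, 4.32], [0.11, 2.71], [-2.7, 2.7]. Speed limits (rad/s): [2.57, 2.57, 3.14, 3.14, 3.14, 3.14].

## Interface

Orientations are given as [roll, pitch, yaw] about the fixed x, y, z axes, in that order (R = Rz(yaw) Ry(pitch) Rx(roll)).
In Python, from rig import manip, optics gives the robot as it stands. The module is installed in compiled form; this text tells all that it offers.
- The arm moves only by the shell command python3 -m handwheel 'ROWS' [FORCE]. ROWS is text: rows parted by semicolons, each of 7 numbers parted by spaces: the shift along the world's x, y, z each as a share of 0.5 m, from -1 to 1, then the turn, a rotation vector about the world's x, y, z each as a share of 2 pi rad, from -1 to 1, then the closure, from 0 (fully open) to 1 (shut). A call has 1 to 12 rows; each row is the pose to reach, as a shift and turn from the pose commanded when the call began, turning the shorter way round; what a row does not reach only later rows make up. A row lasts 1/12 s, in which the tool goes at most 41.7 mm and 7.16 degrees, less where a joint would pass 70% of its speed; a pose out of reach is approached as far as the arm can. A call with a number of a shift or a turn outside -1 to 1 is refused whole. A call with a gripper value outside its range is refused whole. The fingers move at their own pace and stop on an object; FORCE is the grip in N (left out, the last holds). Time passes only in rows, so rows that repeat a pose let the fingers close. It gives the time, the measured TCP pose, the force, the opening and the grip force at its end, in the units of the state.
- manip.read_state(): the state, without advancing time (a new reading comes with each control period).
- optics.grab_frame(name): name is "side" or "top"; returns the picture (384x512x3 uint8, red, green, blue); there is no depth.
- optics.calibration(name): a dict with "camera_matrix" (3x3 intrinsics, pixels), "distortion" ([k1, k2, p1, p2, k3] as OpenCV has them; the pictures are not rectified), "view" (4x4, takes a point from world to camera coordinates). Camera axes: x right, y down, z forward; pixel columns grow to the right and rows downward; lengths in mm; the calibration is good to about 2 mm. A picture is of the moment at which its call begins. calibration takes no time and is no camera call.
- manip.close_job(): hands the job in; it is judged then, once.
Trained networks look in the newest picture that a camera, given by its name, has taken for a name from the list of things; names that differ only in an ending like _2 or _b are one class to them, and where a whole thing is asked for, a point or a joint stands for the part that bears it (a point fixed in the world has none). Each returns a list of dicts, best first, with "conf" (0 to 1); they miss things now and then, are a little off and sometimes report something else, mostly with a low value. They report only what shows in the picture. A call takes as long as a camera call. They do not tell look-alikes from the thing itself.
- optics.boxes_of(thing, camera): "centre" ([x, y, z] in mm, in world coordinates, good to about 4 mm: the middle of the surface that is visible of it).
- optics.outline_of(thing, camera): "pixels" (384x512 bool, what is visible of it).
The state is a dict: "time_s": time; "q": joint angles; "joint_vel": joint speeds; "effort": joint torques, N m; "eef_pos": TCP position; "ee_rot": TCP orientation; "force": force on the tool from outside, world axes, zero at the start; "torque": the same for the moment, N m; "grip_width": opening from 0.0 (shut) to 1.0 (fully open); "finger_force": force on a finger pad.
Only numpy, scipy, OpenCV 4.12 (cv2) and the standard library are available. Lean on these libraries where they do the work, as an engineer would, in place of code of your own. Each camera call takes 0.05 s, during which the arm holds its last target. There are 200 camera calls.

## Task

The collar of the little lapping machine needs its set-screw tightened, and I need you to present and hold it: pinch the machine's upright spindle and turn it until you feel its flat under a fingertip and the flat squarely faces the brass pointer on the pan. Then take the brass collar from the bench and slip it over the spindle with its set-screw on the flat, all the way down on the shoulder, and finish still gripping the collar there so that I can tighten the screw, with the flat and screw still facing the pointer. Leave the watch, loupe, anvil and jewel pusher where they are.

Things in the scene. Friction and masses are not known exactly. Their poses are not given: they have to be found in the camera images.
- lap: lapping machine fixed to the bench: round grey body 148 mm across, 50 mm high, with a low pan rim (120 mm across, top 55 mm above the bench) and a brass wedge-shaped pointer on top (30 to 52 mm from the axis, top 56 mm above the bench, sharp end inward). Origin: centre of its underside, on the spindle's axis; its +x axis points level from the spindle to the pointer, z up.
- spindle: the machine's upright dark steel spindle with a bright ground flat, origin on its axis 62 mm above the bench, +x points out of its flat, z up. It turns without end either way and stays where it is left (friction about 0.04 N m). At the start its flat is turned 30 to 80 degrees clockwise, seen from above, from the pointer. Pinched near the flat, it turns to bring the flat square to the finger.
- spindle_seat (a point): on the spindle's axis, top of its round shoulder (32 mm across, 78 mm above the bench), where the collar must sit; axes as spindle. Above it rises the D-shaped shaft: 22 mm diameter, 44 mm long (top 122 mm above the bench, last 6 mm tapered), one flat along all its length 6 mm from the axis, so it measures 17 mm across the flat, 22 mm elsewhere.
- spindle_flat (a point): the middle of the spindle's flat, 6 mm from the axis, 20 mm above the shoulder; axes as spindle.
- collar: loose brass collar, ring of 40 mm outer, 25 mm inner diameter, 20 mm high, 0.09 to 0.17 kg, flat on the bench. A steel set-screw runs through its wall along its +x, 10 mm up: its 6 mm thick tip reaches into the bore to 7.4 mm from the axis, so it passes down the shaft only over the flat (about 1.4 mm play); its 12 mm round head is outside. Origin: centre of the underside, on the bore's axis; z up.
- collar_screw (a point): outer end of the collar's set-screw head, 31 mm from the collar's axis along its +x, 10 mm above its underside.
- watch: bystander: closed gilt hunter watch, 50 mm across, 13 mm thick, lying flat with crown and bow to its +x (46 mm from its centre). Origin: centre of its underside.
- loupe: bystander: round ebony loupe, 38 mm across, 28 mm high, standing. Origin: centre of its underside.
- anvil: bystander: small bench anvil with white enamelled foot, 50 by 36 mm, 36 mm high, horn to its +x (53 mm from its centre). Origin: centre of its underside.
- pusher: bystander: blued steel jewel pusher, a rod 10 mm thick and 85 mm long lying along its x axis. Origin: middle of its underside.
- chute: bystander fixed to the bench: narrow brass chute 200 mm long sloping down to an open tin cup (68 mm across, 55 mm high) 12 mm behind its origin; the chute rises along its +x to about 150 mm above the bench on a steel post. Origin: on the bench near the cup's centre.
There are look-alikes about, which are no part of the job. Of the things shaped like the collar, the brass one is meant.

How it is judged:
By the outcome, as a careful person would: the job done as asked, in the order asked, and still so for the second after the job is handed in, while the arm keeps its last pose, push and grip.
It also fails if it takes over 51 s, if anything falls off the work surface, if the arm or the gripper's body presses on something with over 40 N, if the wrist force passes 120 N, or if a joint passes its speed limit or range.

## Working session

There is one attempt and no reset: what is moved stays moved. The work goes in short steps, Python scripts to look and compute and a shell command to move; the robot and the scene stay as the last step left them, time stands still between calls to the robot, and variables do not carry over. Pictures are saved under pics/ and viewed, at most 10 in all, crops included, and the job is handed in when it is done.

```bash
mkdir -p pics
cat > h.py <<'E'
from rig import manip, optics
import numpy as np, cv2
def cal(c):
    d=optics.calibration(c); return np.array(d["camera_matrix"],float),np.array(d["distortion"],float),np.array(d["view"],float)
def proj(c,P):
    K,D,V=cal(c); P=np.atleast_2d(np.array(P,float))
    return cv2.projectPoints(P,cv2.Rodrigues(V[:3,:3])[0],V[:3,3],K,D)[0][:,0]
def unproj(c,uv,z):
    K,D,V=cal(c); n=cv2.undistortPoints(np.array(uv,float).reshape(-1,1,2),K,D)[:,0]
    R=V[:3,:3];o=-R.T@V[:3,3]; d=np.c_[n,np.ones(len(n))]@R
    return o+d*((z-o[2])/d[:,2])[:,None]
def save(c,name,box=None,s=1):
    im=optics.grab_frame(c)[:,:,::-1]
    if box: im=im[box[1]:box[3],box[0]:box[2]]
    if s!=1: im=cv2.resize(im,None,fx=s,fy=s,interpolation=cv2.INTER_CUBIC)
    cv2.imwrite("pics/"+name,im)
E
python3 - <<'E'
from h import *
np.set_printoptions(precision=1,suppress=True)
a=optics.grab_frame("top");b=optics.grab_frame("side")
cv2.imwrite("pics/top0.png",a[:,:,::-1]);cv2.imwrite("pics/side0.png",b[:,:,::-1])
for c in("top","side"):
  K,D,V=cal(c);print(c,-V[:3,:3].T@V[:3,3],K[0,0])
  for n in("lap","spindle","collar","collar_screw","chute","watch","loupe","anvil","pusher"):
    print(n,[(np.round(x["centre"],1).tolist(),round(x["conf"],2),proj(c,x["centre"])[0].round().tolist()) for x in optics.boxes_of(n,c)])
print(manip.read_state())
E
```

```text
top [ 544.5   54.1 1259.7] 378.269809947096
lap [([555.5, -99.6, 46.8], 0.85, [303.0, 209.0]), ([597.0, 520.2, 83.2], 0.57, [105.0, 193.0])]
spindle []
collar [([550.0, 165.6, 13.8], 0.55, [221.0, 210.0])]
collar_screw [([471.6, 201.7, 19.1], 0.49, [209.0, 234.0]), ([552.4, 167.7, 16.0], 0.43, [220.0, 209.0])]
chute [([596.0, 519.8, 83.8], 0.79, [105.0, 194.0])]
watch [([766.2, 206.2, 11.9], 0.7, [210.0, 144.0])]
loupe [([769.9, 6.7, 26.1], 0.68, [270.0, 143.0])]
anvil [([595.6, 521.7, 80.9], 0.58, [104.0, 194.0]), ([475.3, 203.7, 18.4], 0.57, [209.0, 232.0]), ([767.8, -184.3, 35.3], 0.49, [329.0, 144.0])]
pusher [([556.7, -99.6, 89.1], 0.74, [305.0, 208.0]), ([476.6, 201.2, 17.9], 0.38, [210.0, 232.0])]
side [ 462.5 -613.1  893.7] 370.87846460391177
lap [([554.5, -120.6, 47.7], 0.71, [246.0, 257.0])]
spindle [([555.7, -119.9, 90.2], 0.61, [246.0, 248.0])]
collar [([474.6, 197.6, 14.2], 0.56, [199.0, 183.0]), ([768.4, 203.2, 14.1], 0.52, [287.0, 166.0])]
collar_screw [([475.3, 195.8, 16.3], 0.57, [199.0, 183.0])]
chute [([583.2, 510.7, 77.4], 0.79, [214.0, 104.0])]
watch [([766.0, 206.3, 15.5], 0.66, [286.0, 165.0])]
loupe []
anvil [([770.6, -191.2, 37.4], 0.77, [333.0, 264.0])]
pusher [([473.5, -377.3, 8.4], 0.54, [237.0, 370.0]), ([764.4, 204.7, 15.0], 0.4, [286.0, 165.0])]
{'time_s': 1.0, 'q': array([-1.4,  0.3,  1.5,  0. ,  1.4, -0.1]), 'joint_vel': array([-0.,  0., -0.,  0., -0., -0.]), 'effort': array([  0. , -40.4, -23.7,   0.1,   0. ,  -0. ]), 'eef_pos': array([ 146. , -556.2,  227.5]), 'ee_rot': array([ 3.1, -0. ,  0.3]), 'force': array([-0.1,  1.3,  0.2]), 'torque': array([0., 0., 0.]), 'finger_force': 0.0, 'grip_width': 1.0002008107614468}
```

View pics/top0.png

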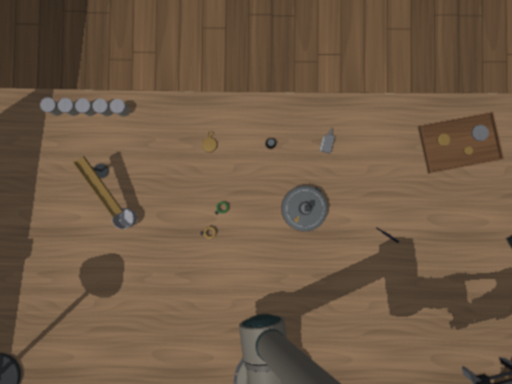

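View pics/side0.png

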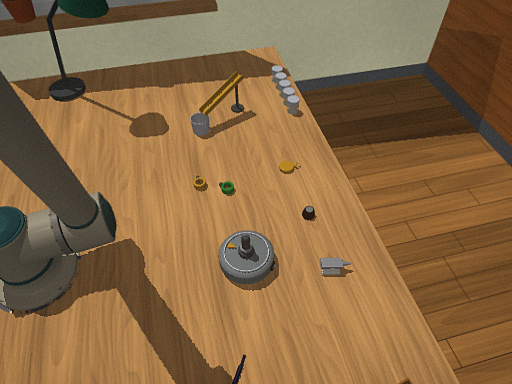

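The top view shows two ring-shaped things. One at (209,232) is brass and one at (222,207) is green, and in the side view they are at (199,183) and (228,188). The brass one fits the description. The lap is at (305,208) in the top view with its pointer near (296,218). I'll confirm this in an enlarged crop.

Run:
```python
from h import *
a=optics.grab_frame("top")[:,:,::-1];b=optics.grab_frame("side")[:,:,::-1]
r=lambda im,x0,y0,w,h,s:cv2.resize(im[y0:y0+h,x0:x0+w],(w*s,h*s),interpolation=cv2.INTER_CUBIC)
o=np.vstack([np.hstack([r(a,195,195,40,50,6),r(a,275,180,60,60,5)[:300]]),np.hstack([r(b,185,165,60,40,4),r(b,215,225,60,60,5)])[:0] if 0 else np.hstack([np.pad(r(b,185,165,60,40,4),((0,140),(0,0),(0,0))),r(b,215,225,60,60,5)])])
cv2.imwrite("pics/crop1.png",o)
cv2.imwrite("pics/crop1.png",o)
# lap outline, screw
m=optics.outline_of("collar_screw","top");
for x in m: ys,xs=np.nonzero(x["pixels"]);print("screw",x["conf"],xs.mean(),ys.mean(),len(xs))
for c in("top","side"):
 for n in ("lap","collar"):
  for x in optics.outline_of(n,c): ys,xs=np.nonzero(x["pixels"]);print(c,n,x["conf"],xs.mean(),ys.mean(),len(xs),xs.min(),xs.max(),ys.min(),ys.max())
```

```text
screw 0.41 220.6547619047619 207.75 84
top lap 0.87 303.80514046622835 208.05200239091454 1673 281 326 186 231
top collar 0.41 208.75641025641025 232.44871794871796 78 201 215 227 237
side lap 0.71 246.09211618257262 256.7394190871369 2410 219 274 230 284
side lap 0.39 286.7054794520548 165.8835616438356 146 279 297 161 171
side collar 0.72 199.1164383561644 182.78082191780823 146 193 205 176 189
side collar 0.56 226.625 186.8684210526316 152 219 233 181 193
```

View pics/crop1.png

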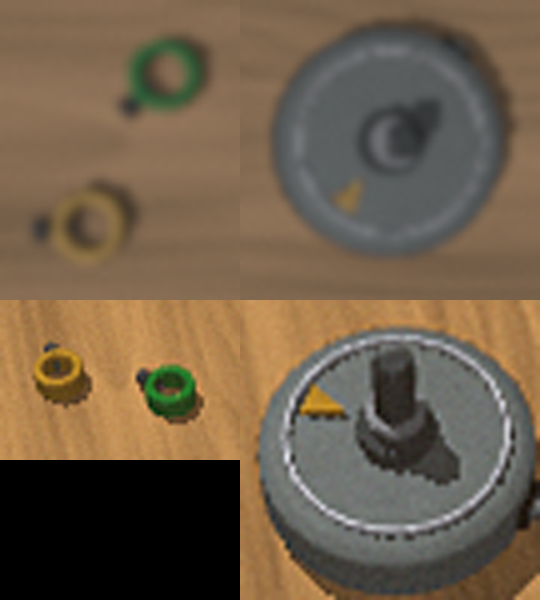

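The crops confirm the collar: brass ring at top-view pixel (209.5,232.5), screw head to its left (+y). The green ring at (222,207) is a look-alike. The pointer is at about (296.5,219.5). Next I'll fit the poses.

```bash
cat > fit.py <<'E'
from h import *
from scipy.optimize import minimize
A=np.linspace(0,2*np.pi,48,endpoint=False)
def cyl(r,z0,z1): return np.vstack([np.c_[r*np.cos(A),r*np.sin(A),0*A+z] for z in(z0,z1)])
def head():
    return np.vstack([np.c_[0*A+x,6*np.cos(A),10+6*np.sin(A)] for x in(22,31)])
def render(c,parts,x,y,t,S=8,org=(0,0),sz=(64,64)):
    R=np.array([[np.cos(t),-np.sin(t),0],[np.sin(t),np.cos(t),0],[0,0,1]])
    im=np.zeros((sz[1]*S,sz[0]*S),np.uint8)
    for P in parts:
        p=(proj(c,P@R.T+[x,y,0])-org+.5)*S
        cv2.fillConvexPoly(im,cv2.convexHull(p.astype(np.float32)).astype(np.int32),255)
    return cv2.resize(im,sz,interpolation=cv2.INTER_AREA)/255.
def fit(obs,parts,x0,yaw=True):
    def cost(p):
        return sum(((render(c,parts,p[0],p[1],p[2]/20 if yaw else 0,org=o,sz=m.shape[::-1])-m)**2).sum()/m.sum() for c,m,o in obs)
    best=None
    for t in ([x0[2]-.4,x0[2],x0[2]+.4] if yaw else [0]):
        v=[x0[0],x0[1],t*20]
        r=minimize(cost,v,method="Nelder-Mead",options=dict(initial_simplex=np.array([v]*4)+np.vstack([[0,0,0],np.diag([5,5,6])]),xatol=.05,fatol=1e-5))
        if best is None or r.fun<best.fun: best=r
    return best.x[0],best.x[1],best.x[2]/20,best.fun
def win(m,pad=6):
    ys,xs=np.nonzero(m);o=(xs.min()-pad,ys.min()-pad)
    return m[o[1]:ys.max()+pad,o[0]:xs.max()+pad].astype(float),o
E
python3 - <<'E'
from fit import *
np.set_printoptions(precision=2,suppress=True)
L={};
near=lambda n,c,uv:[x["pixels"] for x in optics.outline_of(n,c) if np.hypot(*(np.array(np.nonzero(x["pixels"])[::-1]).mean(1)-uv))<8]
lo=[];co=[]
ims={c:optics.grab_frame(c).astype(float) for c in("top","side")}
for c,ul,uc in(("top",(304,208),(209,232)),("side",(246,257),(199,183))):
    for m in near("lap",c,ul)[:1]: w,o=win(m);lo.append((c,w,o))
    for m in near("collar",c,uc)[:1]: w,o=win(m);co.append((c,w,o))
sp=[cyl(74,0,50),cyl(11,78,122)]
for s in [[x] for x in lo]+[lo]: print("lap",[x[0] for x in s],fit(s,sp,(555,-108,0),False))
lap=fit(lo,sp,(555,-108,0),False)
for s in [[x] for x in co]+[co]: print("col",[x[0] for x in s],fit(s,[cyl(20,0,20),head()],(472,200,1.8)))
# pointer by colour: red-blue excess
for c,uv in(("top",(296.6,219.6)),("side",(231.4,245.4))):
    im=ims[c];u,v=map(int,uv);s=im[v-9:v+10,u-9:u+10];w=s[...,0]-s[...,2];print(w[4:15,4:15].astype(int))
    w=np.clip(w-35,0,None);yy,xx=np.mgrid[v-9:v+10,u-9:u+10];cen=[(w*xx).sum()/w.sum(),(w*yy).sum()/w.sum()]
    p=unproj(c,cen,56)[0];own=fit([x for x in lo if x[0]==c],sp,(555,-108,0),False)
    print(c,cen,p,"r",np.hypot(*(p[:2]-own[:2])),"ang",np.degrees(np.arctan2(p[1]-own[1],p[0]-own[0])))
print(manip.read_state()["time_s"])
E
```

```text
lap ['top'] (np.float64(558.4735552333149), np.float64(-102.28795241519273), np.float64(-0.3392857301741722), np.float64(0.024841335319976846))
lap ['side'] (np.float64(559.6358695745154), np.float64(-105.12866799562428), np.float64(-0.45345458127223), np.float64(0.07757422193210545))
lap ['top', 'side'] (np.float64(558.8698181578461), np.float64(-102.99236761373932), np.float64(-0.23950739192240728), np.float64(0.10609846085900473))
col ['top'] (np.float64(473.2621963434565), np.float64(204.82127977218224), np.float64(1.5822499619456671), np.float64(1.4035569536192374))
col ['side'] (np.float64(474.5292277823055), np.float64(201.6579646347606), np.float64(1.5225470645601182), np.float64(0.039297635788132064))Traceback (most recent call last):
  File "<stdin>", line 13, in <module>
  File "fit.py", line 20, in fit
    r=minimize(cost,v,method="Nelder-Mead",options=dict(initial_simplex=np.array([v]*4)+np.vstack([[0,0,0],np.diag([5,5,6])]),xatol=.05,fatol=1e-5))
    res = _minimize_neldermead(fun, x0, args, callback, bounds=bounds,
                               **options)
    fxr = fu
[... 194 characters left out ...]
)/m.sum() for c,m,o in obs)
  File "fit.py", line 16, in <genexpr>
    return sum(((render(c,parts,p[0],p[1],p[2]/20 if yaw else 0,org=o,sz=m.shape[::-1])-m)**2).sum()/m.sum() for c,m,o in obs)
                 ~~~~~~^^^^^^^^^^^^^^^^^^^^^^^^^^^^^^^^^^^^^^^^^^^^^^^^^^^^^^^^^^^^^^^^
  File "fit.py", line 11, in render
    p=(proj(c,P@R.T+[x,y,0])-org+.5)*S
       ~~~~^^^^^^^^^^^^^^^^^
  File "h.py", line 6, in proj
    K,D,V=cal(c); P=np.atleast_2d(np.array(P,float))
          ~~~^^^
  File "h.py", line 4, in cal
    d=optics.calibration(c); return np.array(d["camera_matrix"],float),np.array(d["distortion"],float),np.array(d["view"],float)
ValueError: time passes only in moves, steps and waits
```

```bash
sed -i 's/^def cal/import functools\n@functools.lru_cache\ndef cal/' h.py
python3 - <<'E'
from fit import *
from collections import namedtuple
np.set_printoptions(precision=1,suppress=True,linewidth=150)
print(manip.read_state()["time_s"])
# pointer by colour: fit wedge centroid
own={"top":(558.5,-102.3),"side":(559.6,-105.1)}
for c,uv in(("top",(296.6,219.6)),("side",(231.4,245.4))):
    im=optics.grab_frame(c).astype(float);u,v=map(int,uv);s=im[v-6:v+7,u-7:u+8];w=s[...,0]-s[...,2];print(w.astype(int))
    w=np.clip(w-25,0,None);yy,xx=np.mgrid[v-6:v+7,u-7:u+8];cen=[(w*xx).sum()/w.sum(),(w*yy).sum()/w.sum()]
    p=unproj(c,cen,55)[0];o=own[c]
    print(c,cen,p,"r",np.hypot(*(p[:2]-o)),"ang",np.degrees(np.arctan2(p[1]-o[1],p[0]-o[0])))
    if c=="top":
        print(im[222:242,194:222].sum(2).astype(int)); print((im[...,0]-im[...,2])[222:242,194:222].astype(int))
E
```

```text
1.65
[[-5 -5 -4 -4 -4 -4 -5 -5 -5 -4 -4 -4 -4 -3 -3]
 [-4 -4 -4 -5 -5 -5 -5 -6 -4 -3 -4 -3 -3 -4 -5]
 [-4 -4 -4 -5 -6 -5 -5 -4  2  7  5 -1 -5 -4 -5]
 [-5 -5 -5 -5 -5 -5 -3  7 22 30 18  2 -4 -5 -4]
 [-5 -5 -5 -4 -3  1 11 30 50 49 24  1 -5 -5 -4]
 [-4 -5 -5 -2  7 22 39 57 65 50 19 -1 -5 -5 -5]
 [-5 -5 -5  1 20 43 60 71 67 43 12 -3 -5 -5 -4]
 [-5 -4 -5 -1 16 41 58 68 62 33  6 -5 -6 -5 -4]
 [-5 -5 -5 -5  2 17 36 52 51 24  2 -5 -5 -5 -4]
 [-5 -5 -5 -6 -5 -1  9 24 26 12 -1 -5 -5 -4 -4]
 [-3 -5 -6 -6 -5 -5 -4  1  3 -1 -4 -4 -5 -4 -5]
 [ 3 -4 -5 -5 -5 -5 -6 -5 -5 -6 -6 -5 -4 -4 -5]
 [20  5 -2 -5 -4 -5 -5 -5 -5 -5 -5 -5 -5 -4 -4]]
top [np.float64(296.32015065913373), np.float64(219.06403013182674)] [522.4 -77.8  55. ] r 43.57561532599597 ang 145.82259457861394
[[324 325 321 325 325 322 324 323 324 325 322 325 325 327 330 331 334 336 338 341 344 346 346 346 346 345 345 346]
 [323 322 323 323 319 321 322 325 328 327 326 329 328 332 336 337 334 335 338 344 346 344 346 343 342 345 345 343]
 [320 322 321 324 321 324 324 329 331 329 331 331 335 334 335 324 311 304 308 323 331 333 337 338 338 338 33
[... 3956 characters left out ...]
 [ -2  -2  -7  -2  29 155 144  81  11 -14  -6   0  -1   2   2]
 [ -2  -9  -7   1 108 152 149 146 124  10 -19  -2  -2  -5  -3]
 [ -1  -8  -4  30 156 150 144 151 154 126  50 -12  -1  -2   0]
 [ -3  -1   7 116 166 157 155 156 163 162 151  60  -5  -1  -1]
 [ -5   0   7 121  99  89  86  87  85  86 100  67 -11  -2  -3]
 [ -6   6  -3   5 -11   8   8  11  23  18  15  25  -3  -4   0]
 [ -4   9  -3  -8  -1  -6  -9   1  -8  -8  -1   4   2   0   2]
 [  0   2   1   0   1   0   0  -3   4  -4   1  -6  -1  -2   4]
 [ -2   7  -2  -4   0  -1   4  -2   0  -1  -6   0  -4  -2  -1]]
side [np.float64(230.27239018824872), np.float64(245.04905875641757)] [521.6 -79.9  55. ] r 45.61258253721573 ang 146.48037459215817
```

```bash
python3 -c "
from h import *
s=manip.read_state();print(repr(s['ee_rot']),s['time_s'])
print(unproj('top',(208.9,232.7),20),unproj('top',(201.4,232.5),14))"
python3 -m handwheel '0.8 0.89 0 0 0 -0.038 0.36;0.826 0.905 0 0 0 -0.038 0.36;0.826 0.905 0 0 0 -0.038 0.36;0.826 0.905 0 0 0 -0.038 0.36;0.826 0.905 0 0 0 -0.038 0.36;0.826 0.905 0 0 0 -0.038 0.36;0.826 0.905 0 0 0 -0.038 0.36;0.826 0.905 0 0 0 -0.038 0.36;0.826 0.905 0 0 0 -0.038 0.36;0.826 0.905 0 0 0 -0.038 0.36;0.826 0.905 0 0 0 -0.038 0.36;0.826 0.905 0 0 0 -0.038 0.36' 10
```

```text
array([3.14149290e+00, 1.83831599e-05, 2.56811536e-01]) 1.75
[[474.61980385 203.0018605   20.        ]] [[474.70592722 228.26877509  14.        ]]
time_s: 2.75
eef_pos: [484.2, -185.0, 227.8]
ee_rot: [3.141, -0.001, 0.018]
force: [1.0, -0.4, -0.5]
grip_width: 0.641
finger_force: 0.0
```

```bash
python3 -m handwheel '0.15 0.163 0 0 0 0 0.36;0.15 0.163 0 0 0 0 0.36;0.15 0.163 0 0 0 0 0.36;0.15 0.163 0 0 0 0 0.36'
```

```text
time_s: 3.08
eef_pos: [561.5, -101.2, 227.2]
ee_rot: [-3.139, -0.002, 0.023]
force: [0.8, 0.1, 0.1]
grip_width: 0.638
finger_force: 0.0
```

```bash
python3 -m handwheel '-0.005 -0.005 -0.06 0 0 0 0.36;-0.005 -0.005 -0.12 0 0 0 0.36;-0.005 -0.005 -0.18 0 0 0 0.36;-0.005 -0.005 -0.242 0 0 0 0.36;-0.005 -0.005 -0.242 0 0 0 0.36;-0.005 -0.005 -0.242 0 0 0 0.36'; python3 -m handwheel '0 0 0 0 0 0 0.7;0 0 0 0 0 0 1;0 0 0 0 0 0 1;0 0 0 0 0 0 1;0 0 0 0 0 0 1;0 0 0 0 0 0 1' 6; python3 -c "
from h import *
s=manip.read_state();print(s['force'],s['torque'],s['grip_width']*94,s['finger_force'])"
```

```text
time_s: 3.58
eef_pos: [554.1, -108.0, 105.5]
ee_rot: [-3.141, 0.004, 0.018]
force: [0.1, 0.3, 0.1]
grip_width: 0.641
finger_force: 0.0
time_s: 4.08
eef_pos: [555.8, -107.9, 107.2]
ee_rot: [3.141, -0.001, 0.018]
force: [0.2, 0.2, 0.3]
grip_width: 0.249
finger_force: 0.0
[0.18538271 0.20140904 0.32260901] [ 0.03057813 -0.06379801 -0.03696409] 23.38383219321041 0.0
```

```bash
python3 -m handwheel '0.006 0.008 0 0 0 0 0.75;0.006 0.008 0 0 0 0 0.75;0.006 0.008 0 0 0 0 1;0.006 0.008 0 0 0 0 1;0.006 0.008 0 0 0 0 1;0.006 0.008 0 0 0 0 1' 6; python3 -c "
from h import *
s=manip.read_state();print(s['force'],s['torque'],s['grip_width']*94,s['finger_force'])"
```

```text
time_s: 4.58
eef_pos: [558.4, -107.8, 106.8]
ee_rot: [3.134, 0.001, 0.02]
force: [-2.5, -11.3, 0.5]
grip_width: 0.188
finger_force: 6.0
[ -2.53478312 -11.31538138   0.54916552] [-1.87596573  0.4268994  -0.00231268] 17.65002963128145 6.000762664064041
```

```bash
python3 -m handwheel '0.001 -0.007 0 0 0 0 1;0.001 -0.007 0 0 0 0 1;0.001 -0.007 0 0 0 0 1' 12;python3 -c "
from h import *
s=manip.read_state();print(s['force'],s['torque'],s['grip_width']*94,s['finger_force'],s['ee_rot'])"
python3 -m handwheel '0 0 0 0 0 0.017 1;0.001 0 0 0 0 0.034 1;0.001 0 0 0 0 0.051 1;0.002 0 0 0 0 0.068 1;0.003 0 0 0 0 0.085 1;0.003 0 0 0 0 0.102 1;0.004 0.001 0 0 0 0.119 1;0.005 0.001 0 0 0 0.136 1;0.005 0.002 0 0 0 0.152 1;0.005 0.002 0 0 0 0.152 1;0.005 0.002 0 0 0 0.152 1';python3 -c "
from h import *
s=manip.read_state();print(s['force'],s['torque'],s['grip_width']*94,s['finger_force'],s['ee_rot'],s['eef_pos'])"
```

```text
time_s: 4.83
eef_pos: [558.4, -108.0, 106.7]
ee_rot: [3.14, 0.001, 0.018]
force: [-3.6, -3.8, 4.6]
grip_width: 0.184
finger_force: 11.9
[-3.63272975 -3.84868729  4.57810624] [-0.78440176  0.68807379  0.0219534 ] 17.283492104323923 11.939396047673654 [3.14007605e+00 1.44285762e-03 1.84911636e-02]
time_s: 5.75
eef_pos: [560.4, -106.4, 106.7]
ee_rot: [-3.14, 0.002, 0.974]
force: [-4.8, -3.3, 4.9]
grip_width: 0.179
finger_force: 12.0
[-4.77541918 -3.33419292  4.87787719] [-0.6408866   0.76123598  0.08691722] 16.829492776800134 12.004282568232156 [-3.14031696e+00  2.00631283e-03  9.74183283e-01] [ 560.43587757 -106.43992635  106.70303588]
```

```bash
python3 -m handwheel '0 0 0 0 0 0 0.75;0 0 0 0 0 0 0.5;0 0 0 0 0 0 0.36;0 0 0.08 0 0 0 0.36;0 0 0.16 0 0 0 0.36;0 0 0.2 0 0 0 0.36' 12; python3 -m handwheel '-0.022 0.077 0 0 0 0.011 0.36;-0.043 0.154 0 0 0 0.022 0.36;-0.065 0.232 0 0 0 0.034 0.36;-0.086 0.309 0 0 0 0.045 0.36;-0.108 0.386 0 0 0 0.056 0.36;-0.129 0.463 0 0 0 0.068 0.36;-0.15 0.54 0 0 0 0.079 0.36;-0.172 0.618 0 0 0 0.091 0.36;-0.172 0.618 0 0 0 0.091 0.36;-0.172 0.618 0 0 0 0.091 0.36;-0.172 0.618 0 0 0 0.091 0.36'
python3 - <<'E'
from h import *
a=optics.grab_frame("top")[:,:,::-1];b=optics.grab_frame("side")[:,:,::-1]
r=lambda im,x0,y0,w,h,s:cv2.resize(im[y0:y0+h,x0:x0+w],(w*s,h*s),interpolation=cv2.INTER_CUBIC)
cv2.imwrite("pics/c2.png",np.hstack([r(a,280,184,48,48,8),r(b,216,226,48,48,8)]))
E
```

```text
time_s: 6.25
eef_pos: [563.8, -106.2, 210.4]
ee_rot: [3.136, -0.003, 0.973]
force: [1.6, -0.5, -0.0]
grip_width: 0.566
finger_force: 0.0
time_s: 7.17
eef_pos: [475.6, 202.9, 206.3]
ee_rot: [3.141, 0.0, 1.546]
force: [0.2, -0.3, -1.3]
grip_width: 0.643
finger_force: 0.0
```

View pics/c2.png

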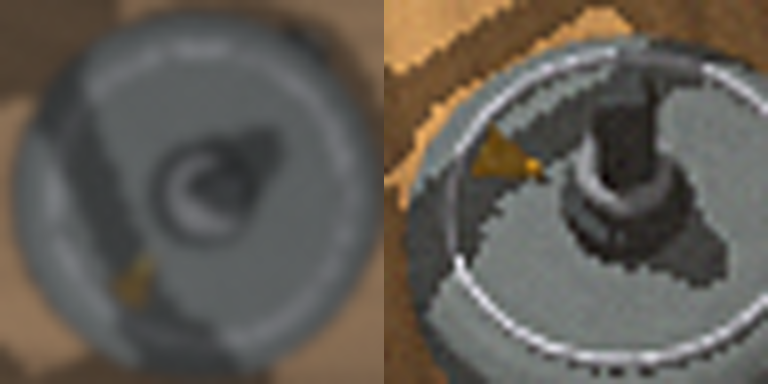

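The crop shows the spindle at left-panel (215,190) and right-panel (625,130), with the shoulder ledge exposed on the pointer side, so the flat faces the pointer. Now I'll pick up the collar.

```bash
python3 -m handwheel '-0.002 0 -0.08 0 0 0 0.36;-0.002 0 -0.16 0 0 0 0.36;-0.002 0 -0.24 0 0 0 0.36;-0.002 0 -0.3 0 0 0 0.36;-0.002 0 -0.34 0 0 0 0.36;-0.002 0 -0.362 0 0 0 0.36;-0.002 0 -0.362 0 0 0 0.36;-0.002 0 -0.362 0 0 0 0.36' 15; python3 -m handwheel '0 0 0 0 0 0 0.6;0 0 0 0 0 0 0.7;0 0 0 0 0 0 1;0 0 0 0 0 0 1;0 0 0 0 0 0 1' 15;python3 -c "
from h import *
s=manip.read_state();print(s['force'],s['torque'],s['grip_width']*94,s['finger_force'],s['ee_rot'],s['eef_pos'])"
```

```text
time_s: 7.93
eef_pos: [475.0, 201.2, 24.9]
ee_rot: [-3.141, 0.0, 1.542]
force: [0.4, 0.2, 0.3]
grip_width: 0.639
finger_force: 0.0
time_s: 8.35
eef_pos: [475.1, 202.5, 26.0]
ee_rot: [3.14, 0.0, 1.545]
force: [0.9, -1.3, 1.3]
grip_width: 0.428
finger_force: 15.0
[ 0.88332916 -1.27378829  1.29032426] [-0.23167046 -0.17810913 -0.00223976] 40.24302886975432 15.000639944337308 [3.14017006e+00 1.26507516e-04 1.54502605e+00] [475.06737673 202.49670885  25.9992107 ]
```

```bash
python3 -m handwheel '0 0 0.04 0 0 0 1;0 0 0.12 0 0 0 1;0 0 0.2 0 0 0 1;0.015 -0.06 0.27 0 0 0.016 1;0.03 -0.13 0.318 0 0 0.033 1;0.05 -0.2 0.318 0 0 0.05 1;0.068 -0.27 0.318 0 0 0.067 1;0.088 -0.34 0.318 0 0 0.085 1;0.107 -0.41 0.318 0 0 0.103 1;0.127 -0.48 0.318 0 0 0.12 1;0.147 -0.55 0.318 0 0 0.138 1;0.166 -0.616 0.318 0 0 0.155 1' 20; python3 -m handwheel '0 0 0 0 0 0.005 1;0 0 0 0 0 0.005 1;0 0 0 0 0 0.005 1'
python3 - <<'E'
from h import *
s=manip.read_state();print(s['force'],s['torque'],s['grip_width']*94,s['ee_rot'],s['eef_pos'])
a=optics.grab_frame("top")[:,:,::-1];b=optics.grab_frame("side")[:,:,::-1]
r=lambda im,x0,y0,w,h,s:cv2.resize(im[y0:y0+h,x0:x0+w],(w*s,h*s),interpolation=cv2.INTER_CUBIC)
cv2.imwrite("pics/c3.png",np.hstack([r(a,280,170,64,64,6),r(b,214,196,64,64,6)]))
E
```

```text
time_s: 9.35
eef_pos: [557.5, -107.1, 184.4]
ee_rot: [3.142, -0.0, 2.524]
force: [1.6, -0.5, -1.5]
grip_width: 0.423
finger_force: 20.0
time_s: 9.6
eef_pos: [556.9, -105.1, 184.0]
ee_rot: [3.141, -0.002, 2.548]
force: [-0.0, 0.9, -1.4]
grip_width: 0.419
finger_force: 20.0
[-0.02213553  0.9336755  -1.36208476] [ 0.02282443 -0.12786789 -0.04249418] 39.356226949856264 [ 3.14131406e+00 -1.80409433e-03  2.54839211e+00] [ 556.9431978  -105.05070551  184.02678051]
```

View pics/c3.png

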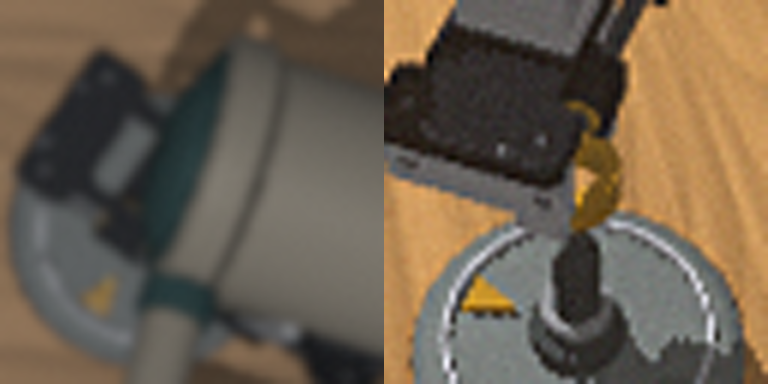

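The side crop shows the collar in the jaws, with its right edge at column about 253.3. The shaft below it spans columns 242.5–250, with its top near row 235. I'll compare these with projections.

Run:
```python
from fit import *
np.set_printoptions(precision=1,suppress=True,linewidth=200)
b=optics.grab_frame("side").astype(int)
A=np.array([558.2,-105.4,0])
def ext(P):
    p=proj("side",P); return p.min(0),p.max(0)
print("shaft z90-105",ext(cyl(11,90,105)+A),"lap pan",ext(cyl(74,0,50)+A))
print("collar",ext(cyl(20,158,178)+[556.9,-105.1,0]))
for v in (222,226,230,232,234,236): print(v,(b[v,240:262,0]-b[v,240:262,2]))
for v in (238,240,242): print(v,b[v,236:258].sum(1))
for v in (238,): pass
print("collar col 252:",(b[215:245,250,0]-b[215:245,250,2]))
```

```text
shaft z90-105 (array([241., 236.]), array([249.8, 246.6])) lap pan (array([217.9, 228.1]), array([274. , 285.6]))
collar (array([235.6, 216. ]), array([252.5, 234.5]))
222 [  6   1   5   5   7  37  85  74  73  73  75  85  77  92  97 100 109 102 109 111 109 102]
226 [ 12  12  10   5   0  31 116 107  94  76  75  76  92  78  95  98 106 110 111 106 111 112]
230 [ -1   1   2   1  -3 -10 107  74  68  73  75  73  91 117 114 105 106 110 108 108 106 105]
232 [  8   8   4   6   1  57  82  77  77  76  34 -11 -15 -10  -5  -8   8  20  74 123 114 107]
234 [ 5  1  3 -1 -4 32 51 17  5 -4 -3  7 -2  3  3 -8 -7 -6 -4 -6  1 10]
236 [-4  1  1 -6 -3  6  5  5  2  3 -5 -2 -3 -5  0 -3 -3  3 -1 -8 -7 -2]
238 [385 387 385 376 382 374 338 137 123 129 140 128 118 112 338 383 377 371 351 361 354 363]
240 [384 381 371 389 387 399 137 107 128 141 129 133 135 128 332 375 356 367 357 371 364 365]
242 [376 379 382 366 369 403 113 119 123 133 138 126 121 120 325 373 377 359 368 366 361 363]
collar col 252: [ 9  5  3  8 77 84 81 75 71 70 77 75 86 75 65 75 79 34  0 -3 -6 -5 -2  0  0  0  3 -3 -3 -4]
```

```bash
python3 -m handwheel '0.0025 -0.0005 0 0 0 0 1;0.0025 -0.0005 -0.02 0 0 0 1;0.0025 -0.0005 -0.04 0 0 0 1;0.0025 -0.0005 -0.06 0 0 0 1;0.0025 -0.0005 -0.06 0 0 0 1'; python3 -m handwheel '0 0 -0.005 0 0 0 1;0 0 -0.01 0 0 0 1;0 0 -0.015 0 0 0 1;0 0 -0.02 0 0 0 1;0 0 -0.02 0 0 0 1'
```

```text
time_s: 10.17
eef_pos: [556.8, -104.7, 151.4]
ee_rot: [-3.14, -0.005, 2.55]
force: [-0.3, 0.5, -1.6]
grip_width: 0.422
finger_force: 20.0
time_s: 10.58
eef_pos: [558.6, -105.6, 144.1]
ee_rot: [-3.142, -0.0, 2.55]
force: [0.1, 0.1, -1.1]
grip_width: 0.419
finger_force: 20.0
```

```bash
python3 -m handwheel '0 0 -0.004 0 0 0 1;0 0 -0.008 0 0 0 1;0 0 -0.012 0 0 0 1;0 0 -0.016 0 0 0 1;0 0 -0.016 0 0 0 1'; python3 -m handwheel '0 0 -0.004 0 0 0 1;0 0 -0.008 0 0 0 1;0 0 -0.012 0 0 0 1;0 0 -0.016 0 0 0 1;0 0 -0.016 0 0 0 1'
```

```text
time_s: 11.0
eef_pos: [558.4, -105.4, 136.0]
ee_rot: [-3.142, -0.001, 2.55]
force: [-0.3, 0.2, -1.1]
grip_width: 0.422
finger_force: 20.0
time_s: 11.42
eef_pos: [558.2, -105.2, 127.8]
ee_rot: [-3.141, -0.002, 2.55]
force: [-1.9, 1.3, -1.8]
grip_width: 0.422
finger_force: 20.0
```

```bash
python3 -m handwheel '-0.001 0.001 -0.004 0 0 0 1;-0.001 0.001 -0.01 0 0 0 1;-0.001 0.001 -0.016 0 0 0 1;-0.001 0.001 -0.022 0 0 0 1;-0.001 0.001 -0.022 0 0 0 1'; python3 -m handwheel '0 0 -0.006 0 0 0 1;0 0 -0.012 0 0 0 1;0 0 -0.018 0 0 0 1;0 0 -0.02 0 0 0 1;0 0 -0.02 0 0 0 1'
```

```text
time_s: 11.83
eef_pos: [558.2, -105.1, 116.7]
ee_rot: [-3.142, -0.0, 2.55]
force: [-0.6, 1.9, -1.8]
grip_width: 0.425
finger_force: 20.0
time_s: 12.25
eef_pos: [558.2, -105.1, 107.0]
ee_rot: [-3.141, -0.0, 2.55]
force: [-2.0, 2.0, -2.2]
grip_width: 0.424
finger_force: 20.0
```

```bash
python3 -m handwheel '-0.001 0 -0.002 0 0 0 1;-0.001 0 -0.004 0 0 0 1;-0.001 0 -0.004 0 0 0 1;-0.001 0 -0.004 0 0 0 1'; python3 -m handwheel '0 0 -0.002 0 0 0 1;0 0 -0.003 0 0 0 1;0 0 -0.003 0 0 0 1;0 0 -0.003 0 0 0 1'
```

```text
time_s: 12.58
eef_pos: [558.0, -105.2, 105.5]
ee_rot: [3.141, 0.001, 2.55]
force: [-1.0, 1.9, -2.6]
grip_width: 0.419
finger_force: 20.0
time_s: 12.92
eef_pos: [558.0, -105.2, 104.0]
ee_rot: [3.141, 0.001, 2.55]
force: [-1.3, 0.8, -0.0]
grip_width: 0.423
finger_force: 20.0
```

```bash
python3 -m handwheel '0 0 -0.002 0 0 0 1;0 0 -0.002 0 0 0 1;0 0 -0.002 0 0 0 1'; python3 -m handwheel '0 0 -0.002 0 0 0 1;0 0 -0.002 0 0 0 1;0 0 -0.002 0 0 0 1'
python3 - <<'E'
from h import *
s=manip.read_state();print(s['force'],s['torque'],s['grip_width']*94,s['ee_rot'],s['eef_pos'])
b=optics.grab_frame("side")[:,:,::-1]
cv2.imwrite("pics/c4.png",cv2.resize(b[200:290,205:290],None,fx=6.5,fy=6.5,interpolation=cv2.INTER_CUBIC))
E
```

```text
time_s: 13.17
eef_pos: [558.0, -105.2, 103.9]
ee_rot: [3.141, 0.001, 2.55]
force: [-2.9, 1.3, 5.4]
grip_width: 0.425
finger_force: 20.0
time_s: 13.42
eef_pos: [558.1, -105.2, 103.9]
ee_rot: [3.141, 0.002, 2.55]
force: [-3.9, 1.9, 10.0]
grip_width: 0.424
finger_force: 20.0
[-3.86641675  1.91437644 10.00206952] [ 0.26184354  0.58820358 -0.00607738] 39.84143994361754 [3.14126764e+00 1.52810366e-03 2.55023956e+00] [ 558.08427463 -105.24874111  103.86440551]
```

View pics/c4.png

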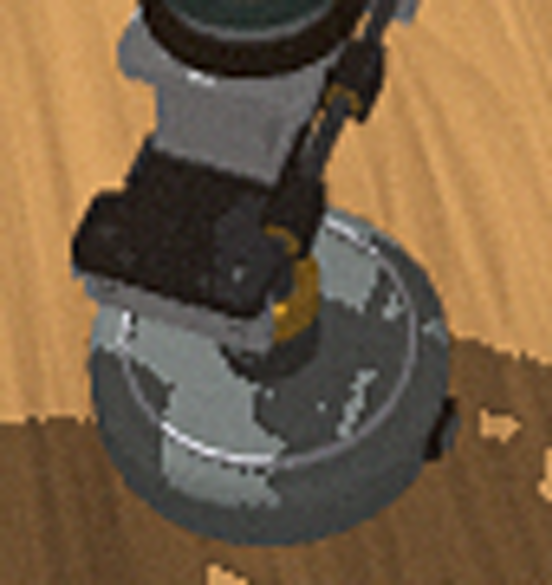

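The collar stopped at the expected seat height, with its underside at 78 mm. The shoulder pushes back with 10 N. The image shows the brass collar still in the jaws at about (295,300), right on the shoulder. Handing in.

```bash
python3 -c "
from rig import manip
print(manip.close_job())"
```

```text
the job is handed in; nothing more can be done
None
```

The spindle flat faces the pointer to within about 2° by my camera measurements. The brass collar is on the shoulder with its screw over the flat (inferred, since the jaws hide the screw), and the gripper is still holding it at 20 N. The job is handed in, with no verdict returned.

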